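# Close up the racquet bench cupboard

### The arm

A 7-joint arm with a two-finger parallel gripper is mounted at the origin on the work surface. World frame = base frame: x ahead of the robot, y to its left, z up, the work surface at z = 0. Lengths are in m, angles in rad, forces in N, time in s.
With the tool pointing down it reaches from about 0.4 to 0.85 m from the base axis. Payload 4.5 kg.
Tool frame: the origin (TCP) lies where the fingers leave the gripper's body, on its centre line; the fingertips stand 64 mm ahead of it and the grasp point (between the pads) lies 45 mm ahead of it; z points along the fingers, y is the line along which they close (so a half turn about z gives the same grasp; the last joint's range is limited). The gripper opens to 88 mm and grips with 3 to 60 N. Pads are 18 mm wide; open, the fingers measure 123 mm over their backs; the gripper's body (75 mm by 187 mm) begins 45 mm behind the grasp point.
Start: joints at [1.199, 0.689, -0.195, 1.565, 0.157, 0.902, -0.215], TCP at [0.247, -0.574, 0.303] pointing down, gripper open.
Joint ranges: [-3.01, 3.01], [-0.46, 2.08], [-1.47, 1.51], [0.13, 2.56], [-1, 4.14], [0.04, 2.09], [-2.66, 2.66]. Speed limits (rad/s): [2.57, 2.57, 3.14, 3.14, 3.14, 3.14, 3.14].

### API

Orientations are given as a unit quaternion [x, y, z, w].
In Python, from plant import r gives the robot as it stands.
- The arm moves only by the tool play_rows, never from a script. Its arguments are lists of equal length, an entry for each row: "translation": the shift along the tool's x, y, z in m, a list of three; "delta_rot": the turn, a rotation vector about the tool's x, y, z in degrees, a list of three; "grip": the opening, from -1 (shut) to 1 (fully open). In form: {"translation": [[x, y, z], ...], "delta_rot": [[rx, ry, rz], ...], "grip": [grip, ...]}. A call has 1 to 20 rows; each row shifts and turns the commanded pose from where the row before left it, along the tool's axes as they then stand; what a row does not reach is not made up. A row lasts 1/8 s, in which the tool goes at most 62.5 mm and 10.7 degrees, less where a joint would pass 70% of its speed; a pose out of reach is approached as far as the arm can. A call with a gripper value outside its range is refused whole. The fingers move at their own pace and stop on an object; "squeeze" is the grip in N (left out, the last holds). Time passes only in rows, so rows that do not move let the fingers close. It gives the time, the measured TCP pose, the force, the opening and the grip force at its end, in the units of the state.
- r.get_state(): the state, without advancing time (a new reading comes with each control period).
- r.snapshot(name): name is "side" or "top"; returns the picture (400x640x3 uint8, blue, green, red); there is no depth.
- r.get_calibration(name): a dict with "intrinsics" (3x3 intrinsics, pixels), "k1" (the pictures are not rectified: a ray, as slopes to the right and down, at radius r is drawn at 1 + k1 r^2 times it, then the intrinsics apply), "eye" and "rotation" of the camera in the world. Camera axes: x right, y up, looking along -z (the intrinsics and any distortion apply to the point x, -y, -z); pixel columns grow to the right and rows downward; lengths in m; the calibration is good to about 2 mm. A picture is of the moment at which its call begins. get_calibration takes no time and is no camera call.
- r.finish_job(): hands the job in; it is judged then, once.
Trained networks look in the newest picture that a camera, given by its name, has taken for a name from the list of things; names that differ only in an ending like _2 or _b are one class to them, and where a whole thing is asked for, a point or a joint stands for the part that bears it (a point fixed in the world has none). Each returns a list of dicts, best first, with "confidence" (0 to 1); they miss things now and then, are a little off and sometimes report something else, mostly with a low value. They report only what shows in the picture. A call takes as long as a camera call. They do not tell look-alikes from the thing itself.
- r.look_for(camera, target): "point" ([x, y, z] in m, in world coordinates, good to about 4 mm: the middle of the surface that is visible of it).
- r.silhouettes(camera, target): "pixels" (400x640 bool, what is visible of it).
The state is a dict: "clock": time; "q": joint angles; "qd": joint speeds; "joint_torque": joint torques, N m; "tool_pos": TCP position; "eef_rot": TCP orientation; "contact_force": force on the tool from outside, world axes, zero at the start; "moment": the same for the moment, N m; "opening": opening from 0.0 (shut) to 1.0 (fully open); "finger_force": force on a finger pad.
Only numpy, scipy, OpenCV 4.12 (cv2) and the standard library are available. Lean on these libraries where they do the work, as an engineer would, in place of code of your own. Each camera call takes 0.05 s, during which the arm holds its last target. There are 200 camera calls.

### The job

The canister has been left in the way of the cupboard doors: stand it upright on the tiled shelf above them, on a free patch of tile. Shut the cupboard properly: the rebated door fully home first, and the flanged door last so that its edge laps over the other, both fully shut. Do not tip the canister over or disturb the awl, the grommet strip, the grommet press or the string reel.

Things in the scene. Friction and masses are not known exactly. Their poses are not given: they have to be found in the camera images.
- cupboard: Fixed wooden bench-top cupboard under an overhanging tiled shelf, doors facing the robot. Position and yaw vary. Origin: on the bench, middle of the carcass front plane; +x into the cupboard, +y left as seen from the robot, z up. Carcass x 0 to 190, y -190 to 190, z 0 to 205 mm. Shut doors fill x -18 to 0, z 10 to 198 mm.
- shelf_top (a point): On the tiled top face of the shelf, 228 mm above the bench, straight above the cupboard's origin; same axes. The shelf covers x -60 to 200, y -220 to 220 mm, z 205 to 228 mm above the bench; it overhangs the shut doors' fronts by 42 mm, so they are pressed home by reaching under it with a tilted tool. The canister's centre must end at x -30 to 170, y -190 to 190 mm of this point.
- rebated_leaf (a joint): Opening angle (rad) of the rebated door, left from the robot, hinged at the +y side: 0 shut, limit 2.1, starts 1.25 to 2.0, free edge swings to the robot. Friction hinge (0.06 N m) stays where put, no latch. 18 mm thick to 166 mm from the hinge axis, then only an 8 mm tongue at the back to 189 mm. Knob on the front, 140 mm from the axis, 90 mm above the bench, 22 mm wide, 24 mm out.
- flanged_leaf (a joint): Opening angle (rad) of the flanged door, right, hinged at the cupboard's -y side: 0 shut, limit 2.1, starts 1.25 to 2.0, same hinge. 18 mm thick to 187 mm from the axis, then an 8 mm flange flush with the front to 209 mm, which when shut lies over the other door's tongue. Shut first, it blocks the rebated door about 0.1 rad short. Knob as on the other, 160 mm from the axis.
- rebated_hinge (a point): On the hinge axis (vertical) of the rebated door, at bench height: cupboard x 0, y +190 mm. The axis lies in the back face of the door; the front face is 18 mm off it.
- flanged_hinge (a point): On the hinge axis (vertical) of the flanged door, at bench height: cupboard x 0, y -190 mm. The front face is 18 mm off the axis.
- rebated_edge (a point): Top of the free edge of the rebated door's tongue, 189 mm from the hinge axis, 198 mm above the bench.
- flanged_edge (a point): Top of the free edge of the flanged door's flange, 209 mm from the hinge axis, 198 mm above the bench.
- canister: Loose upright aluminium canister: 60 mm diameter up to 70 mm height, steel screw cap 56 mm diameter from 74 to 95 mm (top); about 0.2 kg. Origin: centre of its underside, z along its axis. Starts on the bench in the doorway, between the open doors, 60 to 100 mm in front of the carcass, partly beneath the overhang: draw it out towards the robot before lifting.
- awl: Loose awl lying on the shelf, 160 mm long along its x: wooden handle to -x (25 mm thick, 75 mm long), slim steel blade to +x. Origin: middle of its length, on the tiles. Leave alone.
- grommet_strip: Loose neon green plastic grommet strip lying on the shelf, 180 mm long along its x, 15 mm high and about 25 mm wide over its slight curve. Origin: middle of its length, on the tiles. Leave alone.
- grommet_press: Loose heavy lever-action grommet seating tool on the bench beside the cupboard (either side): base 130 x 78 mm, head to 160 mm height, lever rising backwards (+x) to 285 mm height. Origin: centre of the underside of its base. Leave alone.
- string_reel: Loose white string reel standing on the bench on the other side of the cupboard: 110 mm diameter, 68 mm high. Origin: centre of its underside. Leave alone.
There are look-alikes about, which are no part of the job. There is more than one size of the canister; the job needs the largest.

How it is judged:
By the outcome, as a careful person would: the job done as asked, in the order asked, and still so for the second after the job is handed in, with the robot touching nothing.
It also fails if it takes over 72 s, if anything falls off the work surface, if the arm or the gripper's body presses on something with over 40 N, if the wrist force passes 120 N, or if a joint passes its speed limit or range.

## Working session

There is one attempt and no reset: what is moved stays moved. The work goes in short steps, Python scripts to look and compute and a tool call to move; the robot and the scene stay as the last step left them, time stands still between calls to the robot, and variables do not carry over. Pictures are saved under pics/ and viewed, at most 10 in all, crops included, and the job is handed in when it is done.

Besides the shell and the picture viewer there is one more tool, called as a command line: name --argument value ..., lists and objects as JSON in quotes. play_rows: Moves the arm, as the interface text tells. Its arguments: {"type":"object","properties":{"translation":{"type":"array","items":{"type":"array","items":{"type":"number"}}},"delta_rot":{"type":"array","items":{"type":"array","items":{"type":"number"}}},"grip":{"type":"array","items":{"type":"number"}},"squeeze":{"type":"number"}},"required":["translation","delta_rot","grip"]}

```bash
ls; mkdir -p pics
cat > h.py <<'E'
import numpy as np, cv2
from plant import r
from scipy.spatial.transform import Rotation as R
def cal(n):
    c=r.get_calibration(n); K=np.array(c['intrinsics']); Rt=np.array(c['rotation'])
    if Rt.size==4: Rt=R.from_quat(Rt).as_matrix()
    return K,c['k1'],np.array(c['eye']),Rt
def proj(n,P):
    K,k1,e,Rt=cal(n); p=(np.atleast_2d(P)-e)@Rt
    s=np.c_[p[:,0]/-p[:,2],-p[:,1]/-p[:,2]]; s=s*(1+k1*(s**2).sum(1,keepdims=True))
    return s@np.diag([K[0,0],K[1,1]])+K[:2,2]
def ray(n,uv):
    K,k1,e,Rt=cal(n); d=(np.array(uv,float)-K[:2,2])/[K[0,0],K[1,1]]; s=d.copy()
    for _ in range(20): s=d/(1+k1*(s@s))
    v=Rt@np.array([s[0],-s[1],-1]); return e,v/np.linalg.norm(v)
def atz(n,uv,z):
    e,v=ray(n,uv); return e+v*(z-e[2])/v[2]
E
python3 - <<'E'
from h import *
for n in('side','top'):
    cv2.imwrite(f'pics/{n}0.png',r.snapshot(n)); print(n,[np.round(x,3).tolist() for x in cal(n)])
    for t in ['cupboard','canister','rebated_leaf','flanged_leaf','rebated_edge','flanged_edge','awl','grommet_strip','grommet_press','string_reel']:
        print(t,[(np.round(d['point'],3).tolist(),round(d['confidence'],2)) for d in r.look_for(n,t)])
print(r.get_state())
E
```

```text
pics
side [[[470.477, 0.0, 323.365], [0.0, 470.477, 195.12], [0.0, 0.0, 1.0]], -0.058, [-0.346, 0.175, 1.215], [[-0.176, 0.752, -0.636], [-0.984, -0.138, 0.109], [-0.006, 0.645, 0.764]]]
cupboard [([0.645, 0.054, 0.231], 0.69)]
canister [([0.353, 0.02, 0.065], 0.91), ([0.507, 0.11, 0.072], 0.8), ([0.415, 0.131, 0.059], 0.78)]
rebated_leaf [([0.506, 0.287, 0.128], 0.7)]
flanged_leaf [([0.511, -0.163, 0.112], 0.78)]
rebated_edge [([0.51, 0.29, 0.133], 0.66), ([0.509, 0.108, 0.076], 0.24)]
flanged_edge [([0.511, -0.164, 0.118], 0.65)]
awl [([0.635, -0.004, 0.25], 0.65)]
grommet_strip [([0.682, 0.181, 0.228], 0.55)]
grommet_press [([0.663, -0.268, 0.143], 0.76)]
string_reel [([0.633, 0.405, 0.07], 0.72)]
top [[[406.428, 0.0, 315.895], [0.0, 406.428, 195.614], [0.0, 0.0, 1.0]], -0.092, [0.406, 0.028, 1.173], [[0.023, 0.987, -0.161], [-1.0, 0.022, -0.009], [-0.006, 0.161, 0.987]]]
cupboard [([0.672, 0.074, 0.227], 0.91)]
canister [([0.371, 0.014, 0.074], 0.8), ([0.427, 0.128, 0.073], 0.69)]
rebated_leaf [([0.507, 0.289, 0.141], 0.79)]
flanged_leaf [([0.509, -0.171, 0.153], 0.61)]
rebated_e
[... 292 characters left out ...]
 1.1, 'q': array([ 1.19878744,  0.68907917, -0.1945919 ,  1.56533562,  0.15731222,
        0.90250543, -0.21507731]), 'qd': array([-0.00028704, -0.00029566,  0.00088946, -0.00038059, -0.00114414,
        0.00116575,  0.00164848]), 'joint_torque': array([-6.07970815e-04, -5.27499855e+01, -1.26773346e+00, -1.53742862e+01,
       -5.19763457e-02, -7.70036931e-04,  5.87387845e-06]), 'tool_pos': array([ 0.24674244, -0.57423396,  0.302746  ]), 'eef_rot': array([9.79480306e-01, 2.01539894e-01, 1.46820843e-06, 2.92660783e-05]), 'contact_force': array([ 0.02130765, -0.98940886, -0.76258589]), 'moment': array([ 0.00144534, -0.00889393,  0.01354947]), 'finger_force': 0.0, 'opening': 1.0010307991310499}
```

View pics/side0.png

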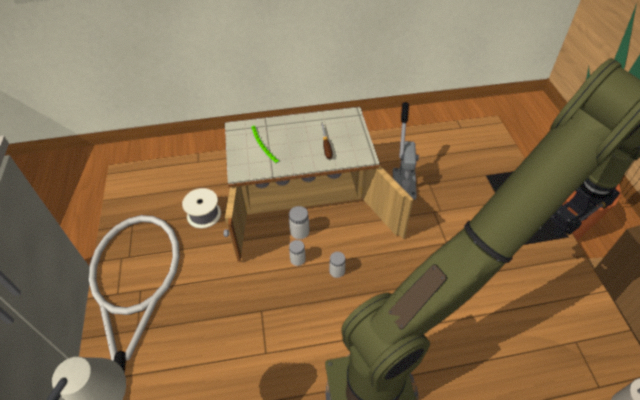

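View pics/top0.png

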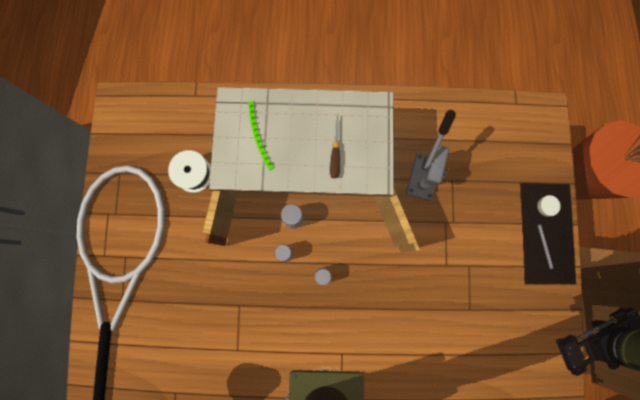

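Side view: the largest canister is at (299,221), with small look-alikes at (297,253) and (338,264). The left door is at (234,225), the right door at (388,203). The shelf corners are near (226,113), (362,108), (377,165) and (230,182). In the top view there is free tile around (303,135), between the strip and the awl. Next I'll fit models.

```bash
cat > m.py <<'E'
from h import *
from scipy.optimize import minimize
def hull(n,P):
    m=np.zeros((400,640),np.uint8); cv2.fillConvexPoly(m,cv2.convexHull(np.round(proj(n,P)*16).astype(np.int32)),1,shift=4); return m>0
def cyl(x,y,rad,h,z0=0):
    a=np.linspace(0,6.28,40); c=np.c_[x+rad*np.cos(a),y+rad*np.sin(a)]
    return np.vstack([np.c_[c,0*a+z0],np.c_[c,0*a+z0+h]])
def iou(a,b): return (a&b).sum()/max(1,(a|b).sum())
def shelf():
    # tile mask -> rectangle at z=.228, both views
    out=[]
    for n in('side','top'):
        im=r.snapshot(n); hsv=cv2.cvtColor(im,cv2.COLOR_BGR2HSV)
        roi=np.zeros((400,640),bool); roi[80:200,195:400]=1
        m=((hsv[...,1]<70)&(hsv[...,2]>110)&roi).astype(np.uint8)
        if n=='side': m&=hull(n,[[x,y,.228] for x in(.5,.85) for y in(-.2,.35)])
        m=cv2.morphologyEx(m,cv2.MORPH_CLOSE,np.ones((9,9))); m=cv2.morphologyEx(m,cv2.MORPH_OPEN,np.ones((9,9)))
        c=max(cv2.findContours(m,0,cv2.CHAIN_APPROX_NONE)[0],key=cv2.contourArea)[:,0]
        P=np.array([atz(n,p,.228)[:2] for p in c]); rc=cv2.minAreaRect((P*1000).astype(np.float32))
        print(n,'shelf',np.round(rc[0],1),np.round(rc[1],1),round(rc[2],2)); out.append(rc)
    return out
E
python3 - <<'E'
from m import *
shelf()
S={(n,t):r.silhouettes(n,t) for n in('side','top') for t in('canister',)}
for n in('side','top'): 
    for t in('canister','rebated_leaf','flanged_leaf'):
        r0=r.silhouettes(n,t); S[n,t]=r0
        print(n,t,[(round(d['confidence'],2),int(d['pixels'].sum()),np.round(np.argwhere(d['pixels']).mean(0)[::-1]).tolist()) for d in r0])
        for i,d in enumerate(r0[:3]): np.save(f'{n}_{t}_{i}.npy',d['pixels'])
# canisters: fit x,y,rad,h jointly where seen
for g in [(.53,.11),(.427,.128),(.371,.014)]:
    ms=[]
    for n in('side','top'):
        p=proj(n,[[*g,.05]])[0]
        ds=[d['pixels'] for d in S[n,'canister'] if np.linalg.norm(np.argwhere(d['pixels']).mean(0)[::-1]-p)<22]
        if ds: ms.append((n,ds[0]))
    f=lambda v:-sum(iou(hull(n,cyl(v[0],v[1],v[2],v[3])),m) for n,m in ms)
    b=minimize(f,[*g,.03,.09],method='Nelder-Mead',options=dict(initial_simplex=np.array([[*g,.025,.08]]*5)+np.vstack([np.zeros(4),np.diag([.03,.03,.01,.03])]),maxiter=400))
    print(g,[n for n,_ in ms],np.round(b.x,4),b.fun)
E
```

```text
side shelf [696.8  71.8] [437.8 266.5] 89.42
top shelf [697.6  93.6] [476.1 258.8] 89.63
side canister [(0.73, 313, [337.0, 264.0]), (0.59, 347, [297.0, 253.0])]
side rebated_leaf [(0.98, 1098, [236.0, 218.0])]
side flanged_leaf [(0.83, 2078, [387.0, 200.0])]
top canister [(0.7, 426, [292.0, 216.0]), (0.63, 218, [284.0, 253.0]), (0.63, 190, [322.0, 277.0]), (0.32, 20578, [303.0, 151.0])]
top rebated_leaf [(0.61, 1294, [219.0, 217.0])]
top flanged_leaf [(0.61, 1369, [397.0, 223.0]), (0.6, 434, [292.0, 216.0])]
(0.53, 0.11) ['top'] [0.5309 0.1053 0.0279 0.0815] -0.9859154929577465
(0.427, 0.128) ['side', 'top'] [0.4286 0.1247 0.0205 0.0674] -1.909672586931407
(0.371, 0.014) ['side', 'top'] [0.3675 0.0169 0.0192 0.0712] -1.8765555781663354
```

```bash
cat >> m.py <<'E'
def leaf(kind,phi,o=(.629,.072),yaw=-.0075):
    L=.189 if kind=='r' else .209; s=1 if kind=='r' else -1
    # door local: along u (hinge->edge), thickness outward n ; shut: u=-s*y, n=-x
    u=np.array([-np.sin(phi),-s*np.cos(phi)]); n=np.array([-np.cos(phi),s*np.sin(phi)])
    c,si=np.cos(yaw),np.sin(yaw); Rm=np.array([[c,-si],[si,c]])
    h=np.array([0,s*.19]); P=[]
    for a in(0,L):
        for b in(0,.018):
            q=np.array(o)+Rm@(h+u*a+n*b); P+=[[*q,.010],[*q,.198]]
    return np.array(P)
E
python3 - <<'E'
from m import *
ms=[('top',r.silhouettes('top','canister')[0]['pixels'])]
for k in range(4):
    r.snapshot('side')
    for d in r.silhouettes('side','canister'):
        c=np.argwhere(d['pixels']).mean(0)[::-1]; 
        if np.linalg.norm(c-[299,221])<15: ms.append(('side',d['pixels'])); print(c,d['pixels'].sum()); break
    else: continue
    break
for free in(0,1):
    f=lambda v:-sum(iou(hull(n,cyl(v[0],v[1],v[2] if free else .03,v[3] if free else .095)),m) for n,m in ms)
    b=minimize(f,[.53,.105,.03,.09],method='Nelder-Mead',options=dict(initial_simplex=np.array([[.53,.105,.028,.08]]*5)+np.vstack([np.zeros(4),np.diag([.02,.02,.01,.03])])))
    print(free,len(ms),np.round(b.x,4),b.fun)
e1,v1=ray('side',np.argwhere(ms[-1][1]).mean(0)[::-1])
for k,t in(('r','rebated_leaf'),('f','flanged_leaf')):
    for n in('side','top'):
        m=np.load(f'{n}_{t}_0.npy'); ph=np.arange(1.1,2.1,.02)
        s=[iou(hull(n,leaf(k,p)),m) for p in ph]; print(t,n,round(ph[np.argmax(s)],2),round(max(s),3))
# overlay
im=r.snapshot('top')
o=np.array([.629,.072]); c,s=np.cos(-.0075),np.sin(-.0075); T=lambda x,y,z:[o[0]+c*x-s*y,o[1]+s*x+c*y,z]
pl=lambda P,col:cv2.polylines(im,[np.round(proj('top',P)).astype(int)],True,col,1)
pl([T(-.06,-.22,.228),T(.2,-.22,.228),T(.2,.22,.228),T(-.06,.22,.228)],(0,0,255))
for x in(-.03,.17): pass
pl(cyl(*T(.06,.015,0)[:2],.03,0,.228),(255,0,0))
for k,p in(('r',1.6),('f',1.8)): pl(leaf(k,p)[[1,3,7,5]],(255,0,255))
cv2.imwrite('pics/ov.png',cv2.resize(im[70:290,180:440],None,fx=2.5,fy=2.5))
E
```

```text
[298.95390071 222.70212766] 564
0 2 [0.5287 0.1017 0.0254 0.1199] -1.7576404726012393
1 2 [0.5306 0.1035 0.028  0.0894] -1.9218804920913883
rebated_leaf side 1.74 0.771
rebated_leaf top 1.76 0.668
flanged_leaf side 1.96 0.853
flanged_leaf top 1.96 0.712
```

View pics/ov.png

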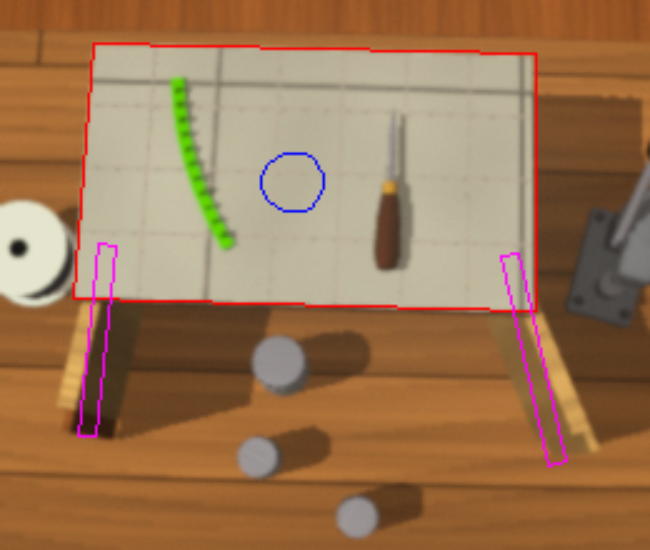

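The shelf outline fits exactly, the blue circle marks free tile for the canister, and the doors stand at about 1.74 and 1.96 rad. The largest canister is at (0.531, 0.104). Moving now.

play_rows --translation '[[0,0,0],[0,0,0],[0,0,0],[0.011,-0.04,0],[0.011,-0.04,0],[0.011,-0.04,0],[0.011,-0.04,0],[0.011,-0.04,0],[0.011,-0.04,0],[0.011,-0.04,0],[0.011,-0.04,0],[0.011,-0.04,0],[0.011,-0.04,0],[0.011,-0.04,0],[0.011,-0.04,0],[0.011,-0.04,0],[0.011,-0.04,0],[0.011,-0.04,0],[0.011,-0.04,0],[0.011,-0.04,0]]' --delta_rot '[[0,0,7.75],[0,0,7.75],[0,0,7.75],[0,0,0],[0,0,0],[0,0,0],[0,0,0],[0,0,0],[0,0,0],[0,0,0],[0,0,0],[0,0,0],[0,0,0],[0,0,0],[0,0,0],[0,0,0],[0,0,0],[0,0,0],[0,0,0],[0,0,0]]' --grip '[1,1,1,1,1,1,1,1,1,1,1,1,1,1,1,1,1,1,1,1]' --squeeze 25

```text
clock: 4.3
tool_pos: [0.4342, 0.1072, 0.3029]
eef_rot: [1.0, 0.0, 0.0, -0.0]
contact_force: [0.1, -1.0, -0.7]
opening: 1.002
finger_force: 0.0
```

play_rows --translation '[[0,0,0],[0,0,0],[0,0,0],[0,0,0]]' --delta_rot '[[0,8.75,0],[0,8.75,0],[0,8.75,0],[0,8.75,0]]' --grip '[1,1,1,1]'

```text
clock: 4.8
tool_pos: [0.4495, 0.1104, 0.3411]
eef_rot: [0.971, -0.003, 0.237, 0.015]
contact_force: [0.5, 0.3, 0.4]
opening: 0.999
finger_force: 0.0
```

```bash
cat > g.py <<'E'
import sys
from h import *
# usage: g.py x y z [rotation target theta_deg heading_deg] : TCP target -> tool-frame shift and turn left
def st(t=None):
    s=r.get_state(); Rm=R.from_quat(s['eef_rot']); p=s['tool_pos']
    print('t',round(s['clock'],2),'p',np.round(p,4),'z',np.round(Rm.apply([0,0,1]),3),'y',np.round(Rm.apply([0,1,0]),3),'F',np.round(s['contact_force'],1),'op',round(s['opening'],3),'q',np.round(s['q'],2))
    if t is not None and len(t)>=3: print('shift mm',np.round(Rm.inv().apply(np.array(t[:3])-p)*1000,1))
    if t is not None and len(t)==5:
        th,a=np.deg2rad(t[3:]); z=np.array([np.sin(th)*np.cos(a),np.sin(th)*np.sin(a),-np.cos(th)]); y=np.array([np.sin(a),-np.cos(a),0]); 
        Rt=R.from_matrix(np.c_[np.cross(y,z),y,z]); print('turn',np.round((Rm.inv()*Rt).as_rotvec(degrees=True),1))
st([float(v) for v in sys.argv[1:]])
E
python3 g.py .434 .104 .2 35 0
```

```text
t 4.8 p [0.4495 0.1104 0.3411] z [ 0.461 -0.03  -0.887] y [-0.013 -1.     0.027] F [0.5 0.3 0.4] op 0.999 q [-0.83  0.38  0.5   2.34  0.68  0.05 -2.64]
shift mm [-78.8   2.8 118.2]
turn [1.7 7.5 0.2]
```

The wrist is at a limit (q6 ≈ 0.05, q7 ≈ −2.64). I'll take the half-turn grasp and bring the wrist round to its other branch.

play_rows --translation '[[0,0,0],[0,0,0],[0,0,0],[0,0,0],[0,0,0],[0,0,0],[0,0,0],[0,0,0],[0,0,0],[0,0,0],[0,0,0],[0,0,0],[0,0,0],[0,0,0],[0,0,0],[0,0,0],[0,0,0],[0,0,0],[0,0,0],[0,0,0]]' --delta_rot '[[0,-9,0],[0,-9,0],[0,0,-10],[0,0,-10],[0,0,-10],[0,0,-10],[0,0,-10],[0,0,-10],[0,0,-10],[0,0,-10],[0,0,-10],[0,0,-10],[0,0,-10],[0,0,-10],[0,0,-10],[0,0,-10],[0,0,-10],[0,0,-10],[0,0,-10],[0,0,-10]]' --grip '[1,1,1,1,1,1,1,1,1,1,1,1,1,1,1,1,1,1,1,1]'

```text
clock: 7.3
tool_pos: [0.4541, 0.1074, 0.3329]
eef_rot: [0.004, 0.989, -0.023, 0.147]
contact_force: [0.2, 0.1, 0.2]
opening: 1.0
finger_force: 0.0
```

```bash
python3 g.py .45 .104 .3 35 180
```

```text
t 7.3 p [0.4541 0.1074 0.3329] z [ 0.29  -0.046 -0.956] y [ 0.014  0.999 -0.044] F [0.2 0.1 0.2] op 1.0 q [ 0.17  0.47 -0.86  2.16  1.    0.68  0.16]
shift mm [13.5 -2.  30.4]
turn [-2.4 51.9 -1.3]
```

play_rows --translation '[[0,0,0],[0,0,0],[0,0,0]]' --delta_rot '[[-1,-6,0],[-1,-6,0],[0,-6,0]]' --grip '[1,1,1]'

```text
clock: 7.68
tool_pos: [0.4546, 0.1059, 0.3331]
eef_rot: [0.003, 0.957, -0.01, 0.291]
contact_force: [0.3, -0.4, -0.4]
opening: 0.997
finger_force: 0.0
```

```bash
sed -i 's/y=np.array(\[np.sin(a),-np.cos(a),0\])/y=-np.array([np.sin(a),-np.cos(a),0])/' g.py; python3 g.py .434 .104 .2 35 0
```

```text
t 7.67 p [0.4546 0.1059 0.3331] z [ 0.556 -0.02  -0.831] y [ 0.011  1.    -0.017] F [ 0.3 -0.4 -0.4] op 0.997 q [ 0.02  0.43 -0.73  2.39  1.74  0.62 -0.63]
shift mm [91.1  0.1 99.2]
turn [-1.1 -1.2  0. ]
```

play_rows --translation '[[0.018,0,0.02],[0.018,0,0.02],[0.018,0,0.02],[0.018,0,0.02],[0.018,0,0.02]]' --delta_rot '[[-1,-1,0],[0,0,0],[0,0,0],[0,0,0],[0,0,0]]' --grip '[1,1,1,1,1]'

```text
clock: 8.3
tool_pos: [0.4454, 0.1103, 0.2063]
eef_rot: [-0.002, 0.955, -0.003, 0.295]
contact_force: [-1.3, 2.0, -1.6]
opening: 0.997
finger_force: 0.0
```

```bash
python3 g.py .503 .104 .102 35 0
python3 - <<'E'
from m import *
cv2.imwrite('pics/pre.png',np.vstack([cv2.resize(r.snapshot(n)[130:300,200:440],None,fx=1.7,fy=1.7) for n in('side','top')]))
E
```

```text
t 8.3 p [0.4454 0.1103 0.2063] z [ 0.564 -0.005 -0.826] y [-0.002  1.    -0.008] F [-1.3  2.  -1.6] op 0.997 q [ 0.16  1.04 -1.32  2.56  1.89  1.44 -0.87]
shift mm [ 11.3  -5.7 118.6]
turn [-0.3 -0.7  0.4]
```

View pics/pre.png

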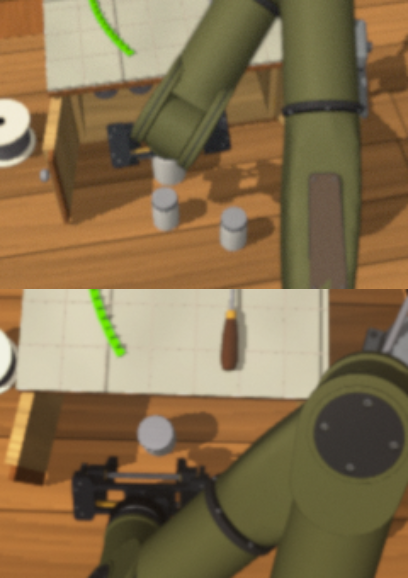

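The gripper is square in front of the canister and the small canisters are clear. I'll go in gently.

play_rows --translation '[[0.005,-0.003,0.015],[0.006,-0.003,0.015],[0,0,0.02],[0,0,0.02]]' --delta_rot '[[0,0,0],[0,0,0],[0,0,0],[0,0,0]]' --grip '[1,1,1,1]'

```text
clock: 8.9
tool_pos: [0.4765, 0.1039, 0.144]
eef_rot: [-0.004, 0.955, -0.003, 0.297]
contact_force: [0.5, 0.7, -0.0]
opening: 1.003
finger_force: 0.0
```

```bash
python3 g.py .503 .104 .102 35 0
```

```text
t 8.9 p [0.4765 0.1039 0.144 ] z [ 0.567 -0.004 -0.824] y [-0.005  1.    -0.009] F [ 0.5  0.7 -0. ] op 1.003 q [ 0.23  1.28 -1.34  2.5   2.03  1.6  -0.74]
shift mm [ 2.   0.3 49.6]
turn [-0.2 -0.5  0.5]
```

Run:
```python
from m import *
cv2.imwrite('pics/el.png',np.hstack([cv2.resize(r.snapshot(n)[90:390,180:500],None,fx=1.25,fy=1.25) for n in('side','top')]))
```

```text
(no output)
```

View pics/el.png

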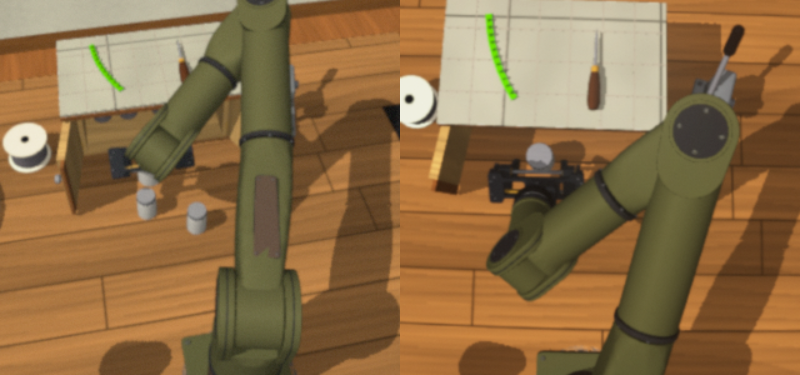

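Top view: the elbow is at pixel (420,196); side view: (390,96). I'll triangulate its height above the flanged door and the press.

```bash
python3 - <<'E'
from m import *
def tri(a,b):
    e1,v1=ray('side',a); e2,v2=ray('top',b); A=np.c_[v1,-v2]; s=np.linalg.lstsq(A,e2-e1,rcond=None)[0]; return (e1+v1*s[0]+e2+v2*s[1])/2, np.linalg.norm(e1+v1*s[0]-e2-v2*s[1])
print(tri((390,96),(420,196)))
E
python3 g.py .503 .104 .102 35 0
```

```text
(array([ 0.51780702, -0.13766363,  0.50922532]), np.float64(0.0014860646731725048))
t 9.0 p [0.4764 0.1031 0.1431] z [ 0.565 -0.007 -0.825] y [-0.002  1.    -0.01 ] F [ 0.  -0.1 -0.3] op 1.0 q [ 0.23  1.28 -1.34  2.5   2.03  1.6  -0.74]
shift mm [ 1.3  1.2 49. ]
turn [-0.4 -0.6  0.4]
```

The elbow is at about 0.5 m, well clear. Go in and close.

play_rows --translation '[[0.001,0.001,0.013],[0,0,0.012],[0,0,0.012],[0,0,0.012],[0,0,0],[0,0,0],[0,0,0],[0,0,0],[0,0,0],[0,0,0]]' --delta_rot '[[0,0,0],[0,0,0],[0,0,0],[0,0,0],[0,0,0],[0,0,0],[0,0,0],[0,0,0],[0,0,0],[0,0,0]]' --grip '[1,1,1,1,1,-1,-1,-1,-1,-1]' --squeeze 25

```text
clock: 10.25
tool_pos: [0.5018, 0.1053, 0.1014]
eef_rot: [-0.003, 0.956, -0.002, 0.295]
contact_force: [-1.0, 0.2, 2.0]
opening: 0.671
finger_force: 25.0
```

```bash
python3 g.py .503 .104 .102 35 0
```

```text
t 10.25 p [0.5018 0.1053 0.1014] z [ 0.563 -0.002 -0.826] y [-0.005  1.    -0.006] F [-1.   0.2  2. ] op 0.671 q [ 0.25  1.37 -1.28  2.42  2.15  1.59 -0.66]
shift mm [-1.3 -1.3  0.2]
turn [-0.1 -0.7  0.4]
```

play_rows --translation '[[-0.003,0,-0.004],[0.01,0,-0.007],[0.01,0,-0.007],[0.01,0,-0.007],[-0.011,0,-0.016],[-0.017,0,-0.025],[-0.017,0,-0.025],[-0.017,0,-0.025]]' --delta_rot '[[0,0,0],[0,0,0],[0,0,0],[0,0,0],[0,0,0],[0,0,0],[0,0,0],[0,0,0]]' --grip '[-1,-1,-1,-1,-1,-1,-1,-1]'

```text
clock: 11.25
tool_pos: [0.4649, 0.1053, 0.2172]
eef_rot: [-0.003, 0.956, -0.003, 0.294]
contact_force: [0.2, -0.6, -2.9]
opening: 0.673
finger_force: 25.0
```

```bash
python3 g.py .48 .104 .37 35 0
```

```text
t 11.25 p [0.4649 0.1053 0.2172] z [ 0.562 -0.003 -0.827] y [-0.004  1.    -0.007] F [ 0.2 -0.6 -2.9] op 0.673 q [ 0.26  1.08 -1.43  2.5   1.85  1.47 -0.72]
shift mm [ -98.3   -2.4 -117.9]
turn [-0.2 -0.8  0.4]
```

play_rows --translation '[[-0.016,0,-0.02],[-0.016,0,-0.02],[-0.016,0,-0.02],[-0.016,0,-0.02],[-0.017,0,-0.02],[-0.017,0,-0.02]]' --delta_rot '[[0,0,0],[0,0,0],[0,0,0],[0,0,0],[0,0,0],[0,0,0]]' --grip '[-1,-1,-1,-1,-1,-1]'

```text
clock: 12.0
tool_pos: [0.4781, 0.106, 0.3714]
eef_rot: [-0.003, 0.956, -0.003, 0.294]
contact_force: [-0.0, -0.1, -2.5]
opening: 0.669
finger_force: 25.0
```

```bash
python3 g.py .642 .075 .37 35 0
```

```text
t 12.0 p [0.4781 0.106  0.3714] z [ 0.562 -0.004 -0.827] y [-0.004  1.    -0.008] F [-0.  -0.1 -2.5] op 0.669 q [ 0.45  0.63 -1.44  2.27  1.5   1.04 -0.31]
shift mm [-134.5  -31.6   93.4]
turn [-0.2 -0.8  0.4]
```

play_rows --translation '[[-0.019,-0.004,0.013],[-0.019,-0.004,0.013],[-0.019,-0.005,0.013],[-0.019,-0.005,0.013],[-0.019,-0.005,0.013],[-0.019,-0.004,0.014],[-0.019,-0.004,0.014]]' --delta_rot '[[0,0,0],[0,-0.8,0],[0,0,0],[0,0,0],[0,0,0],[0,0,0],[0,0,0]]' --grip '[-1,-1,-1,-1,-1,-1,-1]'

```text
clock: 12.88
tool_pos: [0.6411, 0.0755, 0.3699]
eef_rot: [-0.003, 0.954, -0.003, 0.3]
contact_force: [-0.1, 1.2, -2.0]
opening: 0.674
finger_force: 25.0
```

```bash
python3 g.py .642 .075 .332 35 0
```

```text
t 12.88 p [0.6411 0.0755 0.3699] z [ 0.573 -0.004 -0.82 ] y [-0.004  1.    -0.008] F [-0.1  1.2 -2. ] op 0.674 q [ 0.47  0.81 -1.33  1.89  1.53  1.03  0.09]
shift mm [21.  -0.2 31.6]
turn [-0.2 -0.1  0.4]
```

play_rows --translation '[[0.007,0,0.01],[0.007,0,0.01],[0.005,0,0.007],[0.002,0,0.003],[0,0,0]]' --delta_rot '[[0,0.7,0],[0,0,0],[0,0,0],[0,0,0],[0,0,0]]' --grip '[-1,-1,-1,-1,-1]'

```text
clock: 13.5
tool_pos: [0.6408, 0.0762, 0.3341]
eef_rot: [-0.003, 0.955, -0.002, 0.295]
contact_force: [0.9, -0.0, -2.7]
opening: 0.671
finger_force: 25.0
```

```bash
python3 g.py .642 .075 .330 34.3 0
```

```text
t 13.5 p [0.6408 0.0762 0.3341] z [ 0.564 -0.003 -0.826] y [-0.005  1.    -0.006] F [ 0.9 -0.  -2.7] op 0.671 q [ 0.45  0.86 -1.29  1.93  1.6   1.03  0.02]
shift mm [ 1.3 -1.1  4.1]
turn [-0.2  0.   0.4]
```

play_rows --translation '[[0.001,0,0.002],[0.001,0,0.001],[0.001,0,0.001],[0,0,0]]' --delta_rot '[[0,0,0],[0,0,0],[0,0,0],[0,0,0]]' --grip '[-1,-1,-1,-1]'

```text
clock: 14.0
tool_pos: [0.641, 0.0759, 0.3295]
eef_rot: [-0.003, 0.955, -0.002, 0.296]
contact_force: [-0.1, 0.0, -2.3]
opening: 0.673
finger_force: 25.0
```

play_rows --translation '[[0.0006,0,0.0008],[0.0006,0,0.0008],[0,0,0]]' --delta_rot '[[0,0,0],[0,0,0],[0,0,0]]' --grip '[-1,-1,-1]'

```text
clock: 14.38
tool_pos: [0.6411, 0.0761, 0.3293]
eef_rot: [-0.003, 0.955, -0.003, 0.297]
contact_force: [-5.4, -2.4, 9.5]
opening: 0.67
finger_force: 25.0
```

Contact. Release and withdraw along the tool axis.

play_rows --translation '[[0,0,0],[0,0,0],[0,0,0],[0,0,0],[0,0,-0.01],[0,0,-0.02],[0,0,-0.03],[0,0,-0.03],[0,0,-0.03]]' --delta_rot '[[0,0,0],[0,0,0],[0,0,0],[0,0,0],[0,0,0],[0,0,0],[0,0,0],[0,0,0],[0,0,0]]' --grip '[0.6,0.8,0.9,0.9,0.9,0.9,0.9,0.9,0.9]'

```text
clock: 15.5
tool_pos: [0.572, 0.0767, 0.4275]
eef_rot: [-0.003, 0.955, -0.002, 0.295]
contact_force: [-0.3, 0.2, 0.3]
opening: 0.947
finger_force: 0.0
```

```bash
python3 g.py
python3 - <<'E'
from m import *
for n in('side','top'):
    r.snapshot(n)
    for t in('canister','awl','grommet_strip'): print(n,t,[(np.round(d['point'],3).tolist(),round(d['confidence'],2)) for d in r.look_for(n,t)])
    for k,t in(('r','rebated_leaf'),('f','flanged_leaf')):
        for d in r.silhouettes(n,t)[:1]:
            ph=np.arange(1.1,2.1,.02); s=[iou(hull(n,leaf(k,p)),d['pixels']) for p in ph]; print(n,t,round(ph[np.argmax(s)],2),round(max(s),2))
for k,p in(('r',1.75),('f',1.96)): print(np.round(leaf(k,p)[::2],3).tolist())
E
```

```text
t 15.5 p [0.572  0.0767 0.4275] z [ 0.565 -0.003 -0.825] y [-0.005  1.    -0.006] F [-0.3  0.2  0.3] op 0.947 q [ 0.56  0.64 -1.41  1.97  1.36  1.    0.11]
side canister [([0.64, 0.081, 0.282], 0.83), ([0.353, 0.016, 0.066], 0.61), ([0.413, 0.127, 0.061], 0.56)]
side awl [([0.635, -0.007, 0.249], 0.65)]
side grommet_strip [([0.686, 0.182, 0.229], 0.59)]
side rebated_leaf 1.74 0.74
side flanged_leaf 1.94 0.82
top canister [([0.659, 0.074, 0.32], 0.66)]
top awl [([0.677, -0.009, 0.245], 0.65)]
top grommet_strip [([0.72, 0.193, 0.229], 0.6)]
top flanged_leaf 1.96 0.69
[[0.63, 0.262, 0.01], [0.634, 0.28, 0.01], [0.445, 0.297, 0.01], [0.448, 0.315, 0.01]]
[[0.628, -0.118, 0.01], [0.634, -0.135, 0.01], [0.434, -0.196, 0.01], [0.44, -0.213, 0.01]]
```

The canister stands at about (0.67, 0.075) on the tiles, and the awl and strip have not moved. Next, to the outside of the rebated door.

play_rows --translation '[[0.012,0.029,-0.01],[0.013,0.029,-0.007],[0.0155,0.029,-0.002],[0.0155,0.029,-0.002],[0.0155,0.029,-0.002],[0.0155,0.029,-0.002],[0.0155,0.029,-0.002],[0.0155,0.029,-0.002],[0.0155,0.029,-0.002],[0.0155,0.029,-0.002]]' --delta_rot '[[0,-1,0],[0,-1,0],[0,-1,0],[0,-1,0],[0,-1,0],[0,-1,0],[0,-1,0],[0,-1,0],[0,-1,0],[0,-1,0]]' --grip '[-1,-1,-1,-1,-1,-1,-1,-1,-1,-1]'

```text
clock: 17.35
tool_pos: [0.4359, 0.3665, 0.3565]
eef_rot: [-0.003, 0.926, -0.002, 0.378]
contact_force: [0.5, -0.1, -0.4]
opening: 0.005
finger_force: 0.0
```

```bash
python3 g.py .43 .365 .17 45 0
```

```text
t 17.35 p [0.4359 0.3665 0.3565] z [ 0.699 -0.002 -0.715] y [-0.004  1.    -0.006] F [ 0.5 -0.1 -0.4] op 0.005 q [-0.37  0.75 -1.19  2.08  1.56  1.42 -0.75]
shift mm [134.6  -0.3 129.2]
turn [-0.1 -0.6  0.4]
```

play_rows --translation '[[0.02,0,0.019],[0.02,0,0.019],[0.02,0,0.019],[0.02,0,0.019],[0.02,0,0.018],[0.018,0,0.018],[0.017,0,0.017]]' --delta_rot '[[0,0,0],[0,0,0],[0,0,0],[0,0,0],[0,0,0],[0,0,0],[0,0,0]]' --grip '[-1,-1,-1,-1,-1,-1,-1]'

```text
clock: 18.23
tool_pos: [0.4299, 0.3645, 0.1692]
eef_rot: [-0.003, 0.926, -0.002, 0.377]
contact_force: [0.2, 0.6, 0.4]
opening: 0.005
finger_force: 0.0
```

```bash
python3 g.py .43 .365 .17 45 0
```

```text
t 18.23 p [0.4299 0.3645 0.1692] z [ 0.699 -0.002 -0.715] y [-0.004  1.    -0.006] F [0.2 0.6 0.4] op 0.005 q [-0.51  1.1  -1.01  2.22  1.87  1.54 -1.13]
shift mm [-0.7  0.5 -0.5]
turn [-0.1 -0.7  0.4]
```

play_rows --translation '[[-0.0145,0,-0.0145],[-0.0145,0,-0.0145],[0,-0.017,0],[0,-0.017,0],[0,-0.016,0],[0,-0.016,0],[-0.004,-0.019,0.004],[-0.004,-0.019,0.004],[-0.004,-0.019,0.004],[-0.004,-0.02,0.003]]' --delta_rot '[[0,0,0],[0,0,0],[0,0,0],[0,0,0],[0,0,0],[0,0,0],[0,0,0],[0,0,0],[0,0,0],[0,0,0]]' --grip '[-1,-1,-1,-1,-1,-1,-1,-1,-1,-1]'

```text
clock: 19.48
tool_pos: [0.4533, 0.2203, 0.2128]
eef_rot: [-0.003, 0.926, -0.002, 0.378]
contact_force: [0.5, 0.1, -0.4]
opening: -0.001
finger_force: 0.5
```

```bash
python3 g.py .459 .182 .211 45 0
python3 - <<'E'
from m import *
for n in('side','top'):
    im=r.snapshot(n)
    for d in r.silhouettes(n,'rebated_leaf')[:1]:
        ph=np.arange(0,2.1,.02); s=[iou(hull(n,leaf('r',p)),d['pixels']) for p in ph]; print(n,round(ph[np.argmax(s)],2),round(max(s),2),d['confidence'])
    cv2.imwrite(f'pics/s1{n}.png',im)
cv2.imwrite('pics/s1.png',cv2.resize(cv2.imread('pics/s1side.png')[100:270,180:440],None,fx=2.5,fy=2.5))
E
```

```text
t 19.48 p [0.4533 0.2203 0.2128] z [ 0.699 -0.002 -0.715] y [-0.004  1.    -0.006] F [ 0.5  0.1 -0.4] op -0.001 q [-0.24  0.98 -1.04  2.48  1.96  1.49 -1.15]
shift mm [ -2.6 -38.3   5.3]
turn [-0.1 -0.6  0.4]
side 1.02 0.11 0.68
top 0.0 0.0 0.61
```

View pics/s1.png

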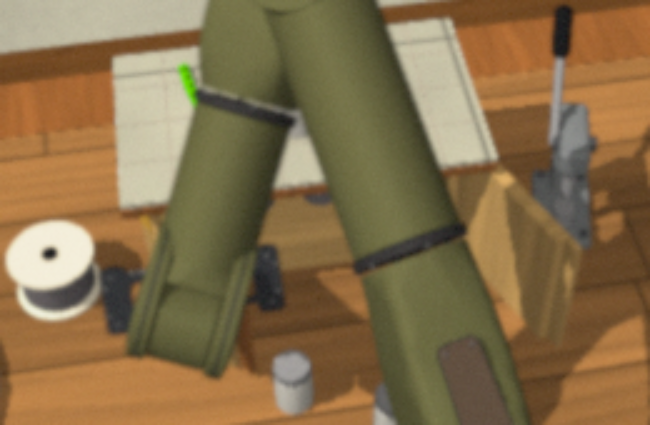

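The rebated leaf is following, with its edge visible below the gripper at about (245,330). Continue.

play_rows --translation '[[-0.002,-0.019,0.002],[-0.002,-0.019,0.002],[-0.009,-0.01,0.009],[-0.009,-0.01,0.009],[-0.009,-0.01,0.009],[-0.008,-0.011,0.008]]' --delta_rot '[[0,0,0],[0,0,0],[0,0,0],[0,0,0],[0,0,0],[0,0,0]]' --grip '[-1,-1,-1,-1,-1,-1]'

```text
clock: 20.42
tool_pos: [0.5089, 0.1438, 0.2128]
eef_rot: [-0.003, 0.926, -0.001, 0.378]
contact_force: [-0.6, 0.5, 1.1]
opening: 0.005
finger_force: 0.4
```

```bash
python3 g.py .495 .145 .15 60 0
```

```text
t 20.43 p [0.5089 0.1438 0.2128] z [ 0.699  0.    -0.715] y [-0.005  1.    -0.005] F [-0.6  0.5  1.1] op 0.005 q [ 0.02  0.97 -1.    2.46  2.14  1.36 -0.98]
shift mm [53.8  1.6 35.2]
turn [  0.1 -15.6   0.4]
```

play_rows --translation '[[0.014,0,-0.014],[0.014,0,-0.014],[0.014,0,0.014],[0.014,0,0.014],[0.014,0,0.014]]' --delta_rot '[[0,0,0],[0,-5,0],[0,-5,0],[0,-5,0],[0,0,0]]' --grip '[-1,-1,-1,-1,-1]'

```text
clock: 21.05
tool_pos: [0.5013, 0.1649, 0.1537]
eef_rot: [-0.015, 0.887, 0.001, 0.462]
contact_force: [0.6, -0.6, 0.1]
opening: 0.001
finger_force: 0.0
```

```bash
python3 g.py .51 .142 .15 60 0
```

```text
t 21.05 p [0.5013 0.1649 0.1537] z [ 0.819  0.015 -0.573] y [-0.027  1.    -0.012] F [ 0.6 -0.6  0.1] op 0.001 q [-0.    1.44 -1.28  2.54  2.31  2.09 -0.87]
shift mm [ -1.4 -23.    8.9]
turn [ 0.9 -5.   1.4]
```

play_rows --translation '[[-0.005,-0.006,0.008],[-0.005,-0.006,0.008],[-0.005,-0.006,0.008],[-0.005,-0.005,0.008],[-0.005,0,0.008]]' --delta_rot '[[0,0,0.5],[0,0,0.5],[0,0,0.4],[0,0,0],[0,0,0]]' --grip '[-1,-1,-1,-1,-1]'

```text
clock: 21.68
tool_pos: [0.5502, 0.1409, 0.154]
eef_rot: [-0.003, 0.886, 0.005, 0.464]
contact_force: [-0.8, -1.0, 0.3]
opening: 0.008
finger_force: 0.5
```

```bash
python3 g.py .560 .142 .155 55 0
```

```text
t 21.68 p [0.5502 0.1409 0.154 ] z [ 0.822  0.012 -0.57 ] y [-0.01   1.     0.005] F [-0.8 -1.   0.3] op 0.008 q [ 0.14  1.4  -1.25  2.44  2.43  1.89 -0.72]
shift mm [-6.4  1.   7.6]
turn [0.7 0.2 0.1]
```

play_rows --translation '[[-0.003,0,0.004],[-0.002,0,0.003],[-0.0015,0,0.002],[0,0,0]]' --delta_rot '[[0,0,0],[0,0,0],[0,0,0],[0,0,0]]' --grip '[-1,-1,-1,-1]'

```text
clock: 22.18
tool_pos: [0.5538, 0.1401, 0.1541]
eef_rot: [-0.011, 0.888, 0.007, 0.459]
contact_force: [-51.0, -10.6, 24.1]
opening: 0.004
finger_force: 25.4
```

Firm stop at the expected depth (the leading fingertip corner is at x ≈ 0.611). Back off and check.

play_rows --translation '[[0.003,0,-0.004],[0.011,0,-0.016],[0.011,0,-0.016],[0.011,0,-0.016],[0.011,0,-0.016]]' --delta_rot '[[0,0,0],[0,0,0],[0,3,0],[0,4,0],[0,4,0]]' --grip '[-1,-1,-1,-1,-1]'

```text
clock: 22.8
tool_pos: [0.4777, 0.1407, 0.1579]
eef_rot: [-0.004, 0.927, 0.005, 0.375]
contact_force: [0.0, 0.6, 0.9]
opening: 0.008
finger_force: 0.0
```

```bash
python3 g.py .46 .14 .35 45 0
```

```text
t 22.8 p [0.4777 0.1407 0.1579] z [ 0.696  0.012 -0.718] y [-0.011  1.     0.006] F [0.  0.6 0.9] op 0.008 q [ 0.09  1.36 -1.4   2.56  2.09  1.9  -0.86]
shift mm [-121.     0.7 -150.3]
turn [ 0.7 -0.9  0.2]
```

play_rows --translation '[[-0.02,0,-0.025],[-0.02,0,-0.025],[-0.02,0,-0.025],[-0.02,0,-0.025],[-0.02,0,-0.025],[-0.02,0,-0.025],[-0.02,0,-0.025],[0.002,-0.033,-0.002],[0.002,-0.033,-0.002],[0.002,-0.033,-0.002],[0.002,-0.033,-0.002],[0.002,-0.033,-0.002],[0.002,-0.033,-0.002],[0.002,-0.033,-0.002],[0.002,-0.033,-0.002],[0.002,-0.033,-0.002],[0.002,-0.033,-0.002],[0.002,-0.033,-0.002],[0.002,-0.033,-0.002]]' --delta_rot '[[0,0,0],[0,0,0],[0,0,0],[0,0,0],[0,0,0],[0,0,0],[0,0,0],[0,0,0],[0,0,0],[0,0,0],[0,0,0],[0,0,0],[0,0,0],[0,0,0],[0,0,0],[0,0,0],[0,0,0],[0,0,0],[0,0,0]]' --grip '[-1,-1,-1,-1,-1,-1,-1,-1,-1,-1,-1,-1,-1,-1,-1,-1,-1,-1,-1]'

```text
clock: 25.18
tool_pos: [0.428, -0.2582, 0.3797]
eef_rot: [-0.004, 0.926, 0.005, 0.377]
contact_force: [-0.0, -0.2, 0.2]
opening: 0.003
finger_force: 0.0
```

```bash
python3 g.py .43 -.25 .211 45 0;  python3 - <<'E'
from m import *
im=r.snapshot('side')
def sc(k,t):
    for d in r.silhouettes('side',t)[:1]:
        ph=np.arange(0,2.1,.02); s=[iou(hull('side',leaf(k,p)),d['pixels']) for p in ph]; print(t,round(ph[np.argmax(s)],2),round(max(s),2))
sc('r','rebated_leaf'); sc('f','flanged_leaf')
P=leaf('r',0); col=(255,0,255)
q=proj('side',P[[2,3,7,6]]); cv2.polylines(im,[np.round(q).astype(int)],True,col,1)
cv2.imwrite('pics/c1.png',cv2.resize(im[90:290,180:440],None,fx=2.9,fy=2.9))
E
```

```text
t 25.18 p [ 0.428  -0.2582  0.3797] z [ 0.698  0.012 -0.716] y [-0.011  1.     0.005] F [-0.  -0.2  0.2] op 0.003 q [ 1.47  0.58 -1.21  2.28  2.07  0.19  0.1 ]
shift mm [116.3   7.3 122.3]
turn [ 0.7 -0.7  0.3]
rebated_leaf 0.24 0.66
flanged_leaf 1.96 0.88
```

View pics/c1.png

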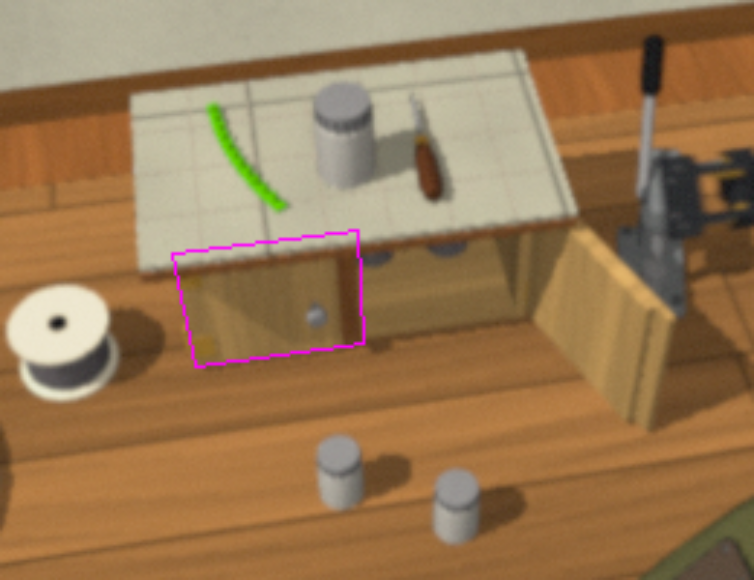

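The rebated leaf sits flush in its outline, the canister stands upright on free tile, and nothing else is disturbed. Now lower outside the flanged door.

play_rows --translation '[[0.021,0.001,0.019],[0.021,0.001,0.019],[0.021,0.001,0.019],[0.021,0.001,0.019],[0.021,0.001,0.019],[0.021,0.001,0.019]]' --delta_rot '[[0,0,0],[0,0,0],[0,0,0],[0,0,0],[0,0,0],[0,0,0]]' --grip '[-1,-1,-1,-1,-1,-1]'

```text
clock: 26.08
tool_pos: [0.4177, -0.2491, 0.2097]
eef_rot: [-0.005, 0.926, 0.005, 0.377]
contact_force: [-0.1, -0.7, -0.5]
opening: 0.008
finger_force: 0.0
```

```bash
python3 g.py .418 -.25 .211 45 0;  python3 - <<'E'
from m import *
o=np.array([.629,.072]); c,s=np.cos(-.0075),np.sin(-.0075)
for ph in(0,.1,.2):
    u=np.array([-np.sin(ph),-np.cos(ph)]); n=np.array([-np.cos(ph),np.sin(ph)]); q=np.array([0,.19])+.14*u+.042*n
    print(ph,proj('side',[[o[0]+c*q[0]-s*q[1],o[1]+s*q[0]+c*q[1],.09]]))
E
```

```text
t 26.07 p [ 0.4177 -0.2491  0.2097] z [ 0.699  0.013 -0.715] y [-0.013  1.     0.006] F [-0.1 -0.7 -0.5] op 0.008 q [ 1.35  1.12 -1.29  2.49  2.43  0.84 -0.05]
shift mm [-1.1 -0.9 -0.7]
turn [ 0.8 -0.7  0.3]
0 [[289.40610352 200.47833112]]
0.1 [[288.37917922 204.0855557 ]]
0.2 [[286.87983022 207.6585551 ]]
```

play_rows --translation '[[0,0.019,0],[0,0.019,0],[0,0.019,0],[0,0.019,0],[0,0.019,0],[-0.004,0.02,0.004],[-0.004,0.02,0.004],[-0.004,0.02,0.004],[-0.004,0.02,0.004]]' --delta_rot '[[0,0,0],[0,0,0],[0,0,0],[0,0,0],[0,0,0],[0,0,0],[0,0,0],[0,0,0],[0,0,0]]' --grip '[-1,-1,-1,-1,-1,-1,-1,-1,-1]'

```text
clock: 27.2
tool_pos: [0.4756, -0.1013, 0.2212]
eef_rot: [-0.009, 0.932, 0.015, 0.363]
contact_force: [-2.1, -0.9, -0.1]
opening: 0.006
finger_force: 1.0
```

```bash
python3 g.py .4515 -.033 .211 45 0
```

```text
t 27.2 p [ 0.4756 -0.1013  0.2212] z [ 0.676  0.035 -0.736] y [-0.027  0.999  0.022] F [-2.1 -0.9 -0.1] op 0.006 q [ 0.91  1.17 -1.47  2.56  2.2   1.27 -0.29]
shift mm [24.3 68.7 -6.4]
turn [ 2.  -2.5  0.2]
```

Joints 3 and 4 hit their limits on that stretch. I'll reduce the tilt and raise slightly, then continue.

play_rows --translation '[[-0.004,0,-0.005],[-0.004,0,-0.005]]' --delta_rot '[[0,4,0],[0,4,0]]' --grip '[-1,-1]'

```text
clock: 27.45
tool_pos: [0.4752, -0.1008, 0.2345]
eef_rot: [-0.011, 0.955, 0.016, 0.296]
contact_force: [0.1, -0.0, 0.1]
opening: 0.002
finger_force: 0.0
```

```bash
python3 g.py .486 -.058 .233 35 0
```

```text
t 27.45 p [ 0.4752 -0.1008  0.2345] z [ 0.566  0.037 -0.824] y [-0.031  0.999  0.024] F [ 0.1 -0.   0.1] op 0.002 q [ 0.93  1.05 -1.46  2.45  1.98  1.08 -0.15]
shift mm [-8.6 42.4  8.9]
turn [ 2.1 -0.5  0.7]
```

play_rows --translation '[[-0.003,0.014,0.003],[-0.003,0.014,0.003],[-0.003,0.014,0.003],[-0.007,0.011,0.005],[-0.007,0.011,0.005],[-0.007,0.011,0.005],[-0.007,0.011,0.005]]' --delta_rot '[[1,0,0],[1,0,0],[0,0,0],[0,0,0],[0,0,0],[0,0,0],[0,0,0]]' --grip '[-1,-1,-1,-1,-1,-1,-1]'

```text
clock: 28.32
tool_pos: [0.5217, -0.0159, 0.2309]
eef_rot: [-0.004, 0.955, -0.002, 0.297]
contact_force: [-0.8, -1.4, -0.3]
opening: 0.006
finger_force: 0.4
```

```bash
python3 g.py .49 .03 .17 55 0
python3 - <<'E'
from m import *
im=r.snapshot('side'); cv2.imwrite('pics/c2.png',cv2.resize(im[90:290,180:440],None,fx=2.5,fy=2.5))
E
```

```text
t 28.32 p [ 0.5217 -0.0159  0.2309] z [ 0.567 -0.002 -0.824] y [-0.006  1.    -0.006] F [-0.8 -1.4 -0.3] op 0.006 q [ 0.65  1.06 -1.42  2.37  1.94  1.23 -0.3 ]
shift mm [60.3 46.5 32.1]
turn [ -0.  -20.4   0.5]
```

View pics/c2.png

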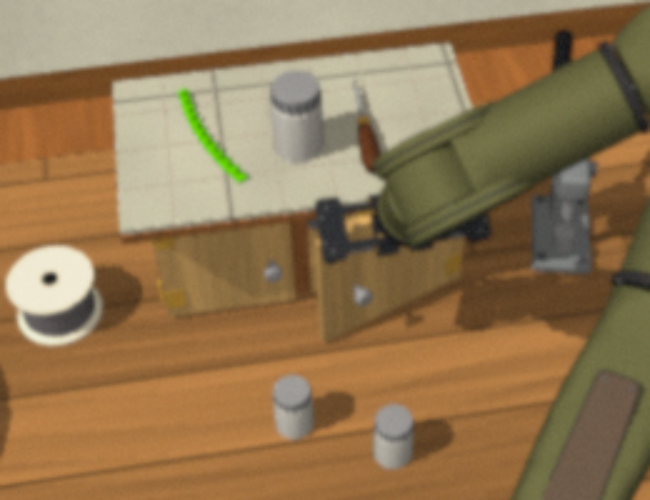

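The rebated door is shut, the flanged door is about 0.4 rad open, and the canister, awl and strip look fine. Reorient for the final press.

play_rows --translation '[[0.012,0,-0.008],[0.008,0.01,-0.006],[0.013,0.014,0.015],[0.013,0.014,0.014],[0.014,0.014,0.013]]' --delta_rot '[[0,0,0],[0,0,0],[0,-6,0],[0,-7,0],[0,-7,0]]' --grip '[-1,-1,-1,-1,-1]'

```text
clock: 29.0
tool_pos: [0.5337, 0.0389, 0.1744]
eef_rot: [-0.003, 0.893, -0.003, 0.45]
contact_force: [0.8, 0.4, 0.2]
opening: 0.005
finger_force: 0.2
```

```bash
python3 g.py .51 .05 .155 55 0
```

```text
t 29.0 p [0.5337 0.0389 0.1744] z [ 0.804 -0.003 -0.595] y [-0.002  1.    -0.009] F [0.8 0.4 0.2] op 0.005 q [ 0.42  1.47 -1.47  2.56  2.4   1.92 -0.46]
shift mm [29.6 11.3 -7.5]
turn [-0.2 -1.5  0.5]
```

play_rows --translation '[[0.008,0.006,0.006],[0.008,0.005,0.006]]' --delta_rot '[[0,0,0],[0,-1,0]]' --grip '[-1,-1]'

```text
clock: 29.25
tool_pos: [0.5329, 0.05, 0.1549]
eef_rot: [-0.004, 0.89, -0.002, 0.456]
contact_force: [-0.3, -0.3, 0.9]
opening: 0.007
finger_force: 0.0
```

```bash
python3 g.py .554 .052 .153 55 0
```

```text
t 29.25 p [0.5329 0.05   0.1549] z [ 0.811  0.    -0.585] y [-0.005  1.    -0.007] F [-0.3 -0.3  0.9] op 0.007 q [ 0.38  1.52 -1.43  2.56  2.47  1.97 -0.47]
shift mm [-10.8   1.9  18.2]
turn [ 0.  -0.8  0.5]
```

play_rows --translation '[[-0.004,0,0.006],[-0.003,0,0.004],[-0.002,0,0.003],[0,0,0]]' --delta_rot '[[0,0,0],[0,0,0],[0,0,0],[0,0,0]]' --grip '[-1,-1,-1,-1]'

```text
clock: 29.75
tool_pos: [0.5493, 0.0488, 0.1553]
eef_rot: [-0.003, 0.89, -0.003, 0.457]
contact_force: [0.1, -0.1, 0.5]
opening: 0.008
finger_force: 0.0
```

play_rows --translation '[[-0.001,0,0.0015],[-0.001,0,0.001],[0,0,0]]' --delta_rot '[[0,0,0],[0,0,0],[0,0,0]]' --grip '[-1,-1,-1]'

```text
clock: 30.12
tool_pos: [0.5516, 0.0494, 0.1545]
eef_rot: [-0.004, 0.89, -0.003, 0.456]
contact_force: [-3.7, -0.0, 1.8]
opening: 0.008
finger_force: 1.6
```

play_rows --translation '[[-0.0006,0,0.0008],[-0.0005,0,0.0006],[0,0,0]]' --delta_rot '[[0,0,0],[0,0,0],[0,0,0]]' --grip '[-1,-1,-1]'

```text
clock: 30.5
tool_pos: [0.5522, 0.0493, 0.1545]
eef_rot: [-0.006, 0.89, -0.002, 0.455]
contact_force: [-13.9, -3.2, 5.6]
opening: 0.006
finger_force: 6.3
```

Firm stop at the shut depth. Back away and check.

play_rows --translation '[[0.003,0,-0.004],[0.012,0,-0.016],[0.012,0,-0.016],[0.012,0,-0.016],[0.002,0,-0.025],[-0.01,0,-0.025],[-0.01,0,-0.025],[-0.015,-0.03,-0.025],[-0.015,-0.03,-0.025],[-0.015,-0.03,-0.02],[-0.01,-0.03,-0.015],[0,-0.03,-0.01],[0,-0.03,0],[0,-0.03,0],[0,-0.03,0],[0,-0.03,0],[0,-0.03,0],[0,-0.03,0]]' --delta_rot '[[0,0,0],[0,0,0],[0,3,0],[0,3,0],[0,4,0],[0,4,0],[0,4,0],[0,0,0],[0,0,0],[0,0,0],[0,0,0],[0,0,0],[0,0,0],[0,0,0],[0,0,0],[0,0,0],[0,0,0],[0,0,0]]' --grip '[-1,-1,-1,-1,-1,-1,-1,-1,-1,-1,-1,-1,-1,-1,-1,-1,-1,-1]'

```text
clock: 32.75
tool_pos: [0.4726, -0.2744, 0.3325]
eef_rot: [-0.003, 0.953, -0.005, 0.303]
contact_force: [0.6, 0.3, 0.3]
opening: 0.006
finger_force: 0.0
```

```bash
python3 g.py;  python3 - <<'E'
from m import *
o=np.array([.629,.072]); c,s=np.cos(-.0075),np.sin(-.0075)
im=r.snapshot('side')
for k,L in((1,.14),(-1,.16)):
  for ph in(0,.05,.1):
    u=np.array([-np.sin(ph),-k*np.cos(ph)]); n=np.array([-np.cos(ph),k*np.sin(ph)]); q=np.array([0,k*.19])+L*u+.042*n
    p=proj('side',[[o[0]+c*q[0]-s*q[1],o[1]+s*q[0]+c*q[1],.09]])[0]; print(k,ph,p, 'crop',(p-[180,90])*2.9)
for t in('canister','awl','grommet_strip','grommet_press','string_reel'): print(t,[np.round(d['point'],3).tolist() for d in r.look_for('side',t)[:1]])
cv2.imwrite('pics/fin.png',cv2.resize(im[90:290,180:440],None,fx=2.9,fy=2.9))
E
```

```text
t 32.75 p [ 0.4726 -0.2744  0.3325] z [ 0.578 -0.009 -0.816] y [-0.002  1.    -0.012] F [0.6 0.3 0.3] op 0.006 q [ 1.36  0.79 -1.34  2.14  1.52  0.55  0.64]
1 0 [289.40610352 200.47833112] crop [317.27770022 320.38716025]
1 0.05 [288.95192495 202.2838328 ] crop [315.96058234 325.62311512]
1 0.1 [288.37917922 204.0855557 ] crop [314.29961975 330.84811152]
-1 0 [314.87833497 197.04073723] crop [391.14717141 310.41813796]
-1 0.05 [316.01099979 198.87258581] crop [394.4318994  315.73049886]
-1 0.1 [317.27029611 200.66884466] crop [398.08385873 320.93964953]
canister [[0.643, 0.077, 0.297]]
awl [[0.609, -0.011, 0.086]]
grommet_strip [[0.686, 0.18, 0.232]]
grommet_press [[0.609, 0.081, 0.228]]
string_reel [[0.632, 0.405, 0.068]]
```

View pics/fin.png

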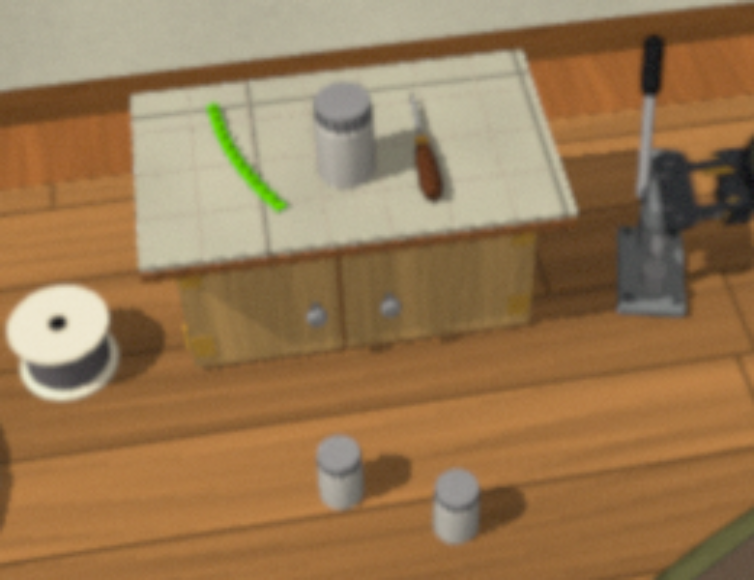

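Both knobs sit where shut doors put them (crop (316,316) and (390,306)), with the flanged edge lapping on top. The canister is upright and everything else is in place.

```bash
python3 -c "
from plant import r
print(r.finish_job())"
```

```text
the job is handed in; nothing more can be done
None
```

The job is handed in at about 33 s: the largest canister stands upright on free tile, the rebated door was shut first and the flanged door last over it, and the final picture shows both shut and nothing else moved; the one hard press was about 56 N at the wrist, fingertips on the rebated door.

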